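# Set up the cartridge display on the flooring-shop counter

## Robot

A 6-joint arm with a two-finger parallel gripper is mounted at the origin on the work surface. World frame = base frame: x ahead of the robot, y to its left, z up, the work surface at z = 0. Lengths are in mm, angles in rad, forces in N, time in s.
With the tool pointing down it reaches from about 350 to 875 mm from the base axis. Payload 4.2 kg.
Tool frame: the origin (TCP) lies between the finger pads; the fingertips stand 25 mm ahead of it and the grasp point (between the pads) lies 6 mm ahead of it; z points along the fingers, y is the line along which they close (so a half turn about z gives the same grasp; the last joint's range is limited). The gripper opens to 85 mm and grips with 20 to 120 N. Pads are 22 mm wide; open, the fingers measure 114 mm over their backs; the gripper's body (76 mm by 85 mm) begins 54 mm behind the grasp point. The pads swing forward as they close: fully open they stand 13 mm farther back than shut.
Start: joints at [-1.076, 0.385, 0.008, 0, -1.194, -0.259], TCP at [146.031, -607.68, 256.312] pointing down, gripper open.
Joint ranges: [-3.14, 3.14], [-1.21, 2.06], [-1.07, 1.41], [-3.16, 2.05], [-2.99, -0.16], [-3.1, 3.1]. Speed limits (rad/s): [2.79, 2.79, 3.14, 3.14, 3.14, 3.14].

## Interface

Orientations are given as a unit quaternion [x, y, z, w].
In Python, from bench import read_state, get_image, job_done gives the robot as it stands.
- The arm moves only by the tool play_rows, never from a script. Its argument "series" is a list of rows, each a list of 6 numbers: the shift along the world's x, y, z in mm, then the turn, a rotation vector about the world's x, y, z in units of 6 degrees (1.0 is 6 degrees). A call has 1 to 20 rows; each row shifts and turns the commanded pose from where the row before left it; what a row does not reach is not made up. A row lasts 1/12 s, in which the tool goes at most 41.7 mm and 7.16 degrees, less where a joint would pass 70% of its speed; a pose out of reach is approached as far as the arm can. A call is refused whole if a number of a shift passes 41.7 or a number of a turn 1, either way. A call with a gripper value outside its range is refused whole. "gripper" is the opening, from 0 (shut) to 1 (fully open), set as the call begins (left out, the last holds). The fingers move at their own pace and stop on an object; the grip force is fixed at half the most. Time passes only in rows, so rows that do not move let the fingers close. It gives the time, the measured TCP pose, the force, the opening and the grip force at its end, in the units of the state.
- read_state(): the state, without advancing time (a new reading comes with each control period).
- get_image(name): name is "side" or "top"; returns a dict with "image" (480x640x3 uint8, red, green, blue), "fx", "fy", "cx", "cy" (pixels), "eye" and "rotation" of the camera in the world. Camera axes: x right, y down, z forward; pixel columns grow to the right and rows downward; lengths in mm; the calibration is good to about 2 mm. A picture is of the moment at which its call begins. There is no depth.
- job_done(): hands the job in; it is judged then, once.
The state is a dict: "clock": time; "joints": joint angles; "joint_vel": joint speeds; "joint_efforts": joint torques, N m; "position": TCP position; "ee_rot": TCP orientation; "contact_force": force on the tool from outside, world axes, zero at the start; "wrist_torque": the same for the moment, N m; "gripper_width": finger opening in mm; "grasp_force": force on a finger pad.
Only numpy, scipy, OpenCV 4.12 (cv2) and the standard library are available. Lean on these libraries where they do the work, as an engineer would, in place of code of your own. Each camera call takes 0.05 s, during which the arm holds its last target. There are 200 camera calls.

## Task

The little display stand sits askew with two feet up on the rails of its base and rocks: turn it on its base, raising it no more than 5 cm, until all four feet stand on the wooden floor between the rails, square to them and with its red handle on the robot's side, and let it go. Then set the yellow chock on the lower, far part of its sloping deck, midway along and with the chock's slope facing the handle, and only after that lay the sealant cartridge along the deck just behind the chock, so that when you let go it rests against the chock and stays put. Leave everything else on the counter as it is, and never let the cartridge fall onto the counter.

Things in the scene. Friction and masses are not known exactly. Their poses are not given: they have to be found in the camera images.
- base: fixed base: light wood board 180 x 250 mm (x, y), 10 mm thick, with an aluminium rail along each 250 mm edge: 30 mm wide, along y, centred at x = +/-73 mm, tops 8 mm above the wood; the channel between is 116 mm wide. Origin on the counter under its centre, z up; -x is the robot's side (yaw varies by about 17 degrees)
- stand_grip (a point): grip point in the red handle of the loose display stand; axes are the stand's own, z up when flat. Handle 26 (x) x 22 (y) mm, top 26 mm above this point, deck 28 mm below it. Feet's undersides at x = +9 and +79, y = +/-70, z = -102 mm from here. Deck top from x = -18 to +129, y +/-85 mm, no rim, sloping 5 degrees down to +x: z = -28.2 - 0.0875 x (mm)
- chock_heel (a point): middle, half-way up, of the thick heel of the yellow chock. Chock 55 (x) x 44 (y) x 34 mm tall, 0.12 kg; underside 17 mm below this point. Heel 25 (x) x 44 (y) mm with flat sides in y to grip; from it a 49 degree slope falls to -x, its toe 42.5 mm to -x of this point. The chock starts under the stock shelf with its slope towards the robot
- rack: fixed stock shelf on the counter: grey board, orange front edge, underside 175 mm up, x = +26 to +155, y +/-125 mm; two blue posts at x 127 to 153, y +/-100 to 125 mm; pots on it up to 250 mm. Open below in front (-x). Origin on the counter; chock's middle stands within 15 mm of it in x, so the board blocks a reach from straight above: lean the tool 25 to 40 degrees, reaching forward and down
- cradle: fixed cardboard cradle, plate 100 x 200 mm (x, y), 8 mm thick, with four 6 mm high stops (x = +/-24, y = +/-70 mm) that keep the cartridge from rolling. Origin on the counter under its centre
- cartridge_mid (a point): centre of the sealant cartridge, on its axis. White with blue and orange bands, a cylinder 48 mm across and 180 mm long, plus a stub 16 mm wide and 14 mm long at its +y end, about 0.35 kg. Its y runs along the axis (x and z turn as it rolls). It starts lying along the cradle's y, centre 32 mm above the counter
- tin: bystander: closed round tin with green band, 90 mm across, 110 mm tall, standing behind the base; origin at the centre of its underside
- cleaner: bystander: blue bottle with red cap, 68 mm across, 190 mm tall, standing; origin at the centre of its underside
- spare: bystander: grey sealant cartridge with orange band standing on end, 48 mm across, 194 mm tall; origin at the centre of its underside
- tape: bystander: yellow roll of tape lying flat, 100 mm across, 48 mm tall; origin at the centre of its underside
- samples: bystander: pile of three wood flooring samples, 100 x 148 x 30 mm; origin at the centre of its underside
- filler: bystander: jar with red lid, 76 mm across, 80 mm tall; origin at the centre of its underside
- carton: bystander: small brown cardboard box with blue band, 90 x 70 x 50 mm; origin at the centre of its underside
- stand: the display stand, 0.4 kg: plywood deck 148 x 170 mm on four round feet 20 mm across. Origin midway between the feet's undersides. It belongs with its x along the base's x and its origin over the base's middle, on the wood. It starts turned 32 to 58 degrees anticlockwise (from above) from there, two opposite feet on the rails, rocking to rest about 7 degrees tilted in the first half second
- chock: the whole chock; origin at the centre of its underside. On the deck its x belongs along the stand's x (slope towards the handle), with the heel's middle 98 to 115 mm to +x of the grip point, near the deck's far edge: that leaves the cartridge room between it and the handle. It stays by friction
- cartridge: the whole cartridge; origin at its centre. On the deck its axis belongs along the stand's y. It rolls freely down the deck unless chocked; resting against the chock, its axis is about 54 mm to -x of the heel's middle. A grip 30 mm off its middle keeps the fingers beside the chock
Things that resemble listed ones, but are neither listed nor needed, are in the scene too. What is shaped like the cartridge but turquoise is not meant.

How it is judged (in metres and radians):
On the way, in this order (a step that is already met when the one before it is completed fails the run):
1. the stand is turned square to the rails, flat on all four feet in the channel, handle on the robot's side, and let go (angle between stand_grip's own z axis and vertical below 0.025 rad and z of stand_grip in the frame of base between 0.108 and 0.1155 m and angle between the y axis of stand_grip and the y axis of base, either way round below 0.17 rad and x of stand_grip in the frame of base below 0 m and y of stand_grip in the frame of base between -0.06 and 0.06 m and contact force between the fingers and stand below 0.05 N and linear speed of stand below 0.02 m/s), for 0.3 s.
2. the chock sits on the low part of the deck, slope towards the handle, and is let go, the cartridge not yet on the deck (angle between stand_grip's own z axis and vertical below 0.025 rad and z of stand_grip in the frame of base between 0.108 and 0.1155 m and angle between the y axis of stand_grip and the y axis of base, either way round below 0.17 rad and x of stand_grip in the frame of base below 0 m and y of stand_grip in the frame of base between -0.06 and 0.06 m and x of chock_heel in the frame of stand_grip between 0.08 and 0.124 m and x of stand_grip in the frame of chock_heel below 0 m and y of chock_heel in the frame of stand_grip between -0.045 and 0.045 m and z of chock_heel in the frame of stand_grip between -0.026 and -0.013 m and angle between the y axis of chock_heel and the y axis of stand_grip, either way round below 0.26 rad and angle between the z axis of chock_heel and the z axis of stand_grip, either way round below 0.15 rad and contact force between the fingers and chock below 0.05 N and linear speed of chock below 0.02 m/s and distance between cartridge_mid and stand_grip above 0.15 m), for 0.3 s.
At the end, for the whole second after the job is handed in: stand level (1.4 deg), four feet on the wood, square to the rails (10 deg), handle to the robot; chock flat on the deck, heel 80-124 mm past the grip point, midway (45 mm), square (15 deg); cartridge between handle and chock, midway (45 mm), square (11 deg), against the chock; all free, at rest (angle between stand_grip's own z axis and vertical below 0.025 rad and z of stand_grip in the frame of base between 0.108 and 0.1155 m and angle between the y axis of stand_grip and the y axis of base, either way round below 0.17 rad and x of stand_grip in the frame of base below 0 m and y of stand_grip in the frame of base between -0.06 and 0.06 m and x of chock_heel in the frame of stand_grip between 0.08 and 0.124 m and x of stand_grip in the frame of chock_heel below 0 m and y of chock_heel in the frame of stand_grip between -0.045 and 0.045 m and z of chock_heel in the frame of stand_grip between -0.026 and -0.013 m and angle between the y axis of chock_heel and the y axis of stand_grip, either way round below 0.26 rad and angle between the z axis of chock_heel and the z axis of stand_grip, either way round below 0.15 rad and x of cartridge_mid in the frame of stand_grip between 0.03 and 0.082 m and y of cartridge_mid in the frame of stand_grip between -0.045 and 0.045 m and z of cartridge_mid in the frame of stand_grip between -0.02 and 0.001 m and angle between the y axis of cartridge_mid and the y axis of stand_grip, either way round below 0.2 rad and linear speed of each of stand, chock, cartridge below 0.02 m/s and angular speed of cartridge below 0.3 rad/s and contact force between cartridge and chock above 0.03 N); the robot touches nothing.
It fails at once if the cartridge lies or falls on the counter (height (world z) of cartridge_mid below 0.027 m).
It fails at once if the stand is lifted well off its base (more than about 50 mm) or carried away (height (world z) of stand_grip above 0.175 m or horizontal distance between stand and base above 0.12 m).
It fails at once if a bystander is moved more than 25 mm or tipped (distance of any of tin, cleaner, spare, tape, samples, filler, carton from where it was at the start of the episode above 0.025 m or angle between any of tin, cleaner, spare, tape, samples, filler, carton's own z axis and vertical above 0.3 rad).
It also fails if it takes over 72 s, if anything falls off the work surface, if the arm or the gripper's body presses on something with over 40 N, if the wrist force passes 120 N, or if a joint passes its speed limit or range.

## Working session

There is one attempt and no reset: what is moved stays moved. The work goes in short steps, Python scripts to look and compute and a tool call to move; the robot and the scene stay as the last step left them, time stands still between calls to the robot, and variables do not carry over. Pictures are saved under pics/ and viewed, at most 10 in all, crops included, and the job is handed in when it is done.

Besides the shell and the picture viewer there is one more tool, called by a JSON object that holds its "api" and its "payload". play_rows: Moves the arm, as the interface text tells. Its arguments: {"type":"object","properties":{"series":{"type":"array","items":{"type":"array","items":{"type":"number"}}},"gripper":{"type":"number"}},"required":["series"]}

```bash
mkdir -p pics; ls
cat > h.py <<'E'
import numpy as np, cv2
from scipy.spatial.transform import Rotation as R
from bench import read_state, get_image, job_done
def grab(n,f):
    d=get_image(n); cv2.imwrite('pics/'+f+'.png',d['image'][:,:,::-1]); return d
def ray(d,u,v):
    c=np.array([(u-d['cx'])/d['fx'],(v-d['cy'])/d['fy'],1.])
    return np.array(d['eye'],float), np.array(d['rotation'],float).reshape(3,3)@c
def onz(d,u,v,z):
    e,r=ray(d,u,v); return e+r*(z-e[2])/r[2]
def proj(d,p):
    c=np.array(d['rotation'],float).reshape(3,3).T@(np.array(p,float)-np.array(d['eye'],float)); return d['fx']*c[0]/c[2]+d['cx'],d['fy']*c[1]/c[2]+d['cy']
def tri(d1,p1,d2,p2):
    e1,r1=ray(d1,*p1);e2,r2=ray(d2,*p2)
    s=np.linalg.lstsq(np.c_[r1,-r2],e2-e1,rcond=None)[0]
    a,b=e1+s[0]*r1,e2+s[1]*r2; return (a+b)/2,np.linalg.norm(a-b)
E
python3 - <<'E'
from h import *
for n in('top','side'):
    d=grab(n,n+'0'); print(n,d['fx'],d['cx'],d['cy'],d['eye'],np.round(d['rotation'],3).tolist())
print(read_state())
E
```

```text
pics
top 562.9117268055044 318.2775338903695 239.42246792285886 [ 433.84361208  -82.81878023 1449.44641678] [-0.706, 0.707, -0.014, 0.023]
side 459.27550029031937 313.8701323607428 241.68471882303035 [110.78029081 856.56071297 985.12916626] [-0.176, 0.894, -0.405, 0.079]
{'clock': 0.1, 'joints': array([-1.07638272e+00,  3.85507462e-01,  6.80772942e-03, -4.22823548e-04,
       -1.19398318e+00, -2.58612035e-01]), 'joint_vel': array([-0.00037609, -0.00131971,  0.00338004,  0.00103686, -0.00049412,
       -0.00042929]), 'joint_efforts': array([-1.02837930e-04, -3.93319523e+01,  1.88927829e+01,  4.19797808e+00,
       -2.61740621e-03,  1.31818929e-06]), 'position': array([ 145.94026681, -607.26411203,  255.33364093]), 'ee_rot': array([-1.17550336e-01,  9.93066458e-01,  9.49469682e-04, -1.64088762e-04]), 'contact_force': array([-0.18518397,  0.03929531, -0.44067572]), 'wrist_torque': array([-0.01446564, -0.04019581, -0.05073   ]), 'grasp_force': 0.0, 'gripper_width': 85.22906527319273}
```

View pics/top0.png

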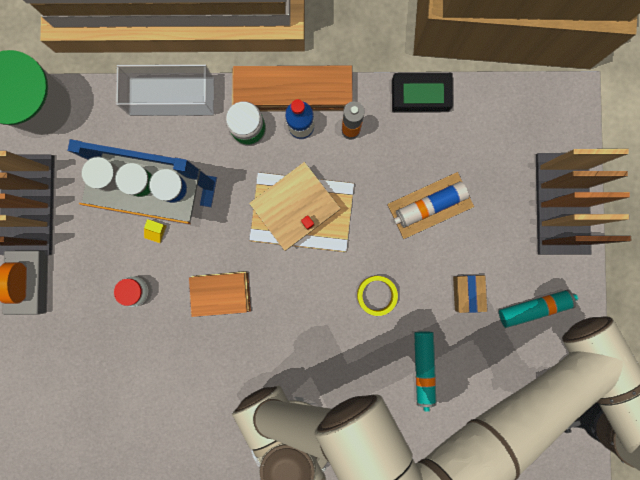

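View pics/side0.png

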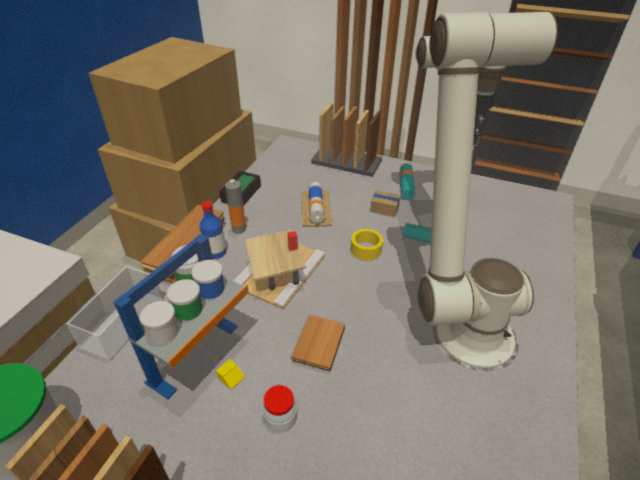

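The top view shows the handle at (308,222), the deck turned about 46° and the chock at (154,231), under the shelf whose front edge runs (81,205)–(190,221). The cartridge is at (430,205) with its stub end at (398,218). In the side view the handle is at (293,240) and the chock at (230,374).

```bash
cat > m.py <<'E'
from h import *
def mask(d,lo,hi,roi,k=0):
    h=cv2.cvtColor(d['image'],cv2.COLOR_RGB2HSV); m=cv2.inRange(h,lo,hi); z=np.zeros_like(m); x0,y0,x1,y1=roi; z[y0:y1,x0:x1]=m[y0:y1,x0:x1]; return z
def cen(m):
    v,u=np.nonzero(m); return u.mean(),v.mean(),len(u)
E
python3 - <<'E'
from m import *
t=get_image('top'); s=get_image('side')
red=lambda d,roi: mask(d,(0,150,60),(8,255,255),roi)
a=cen(red(t,(295,210,325,235))); b=cen(red(s,(280,225,305,255))); print('handle',a,b,tri(t,a[:2],s,b[:2]))
yt=mask(t,(22,150,60),(35,255,255),(135,210,175,250)); ys=mask(s,(22,150,60),(35,255,255),(205,350,250,395))
a=cen(yt);b=cen(ys); print('chock',a,b,tri(t,a[:2],s,b[:2]))
def rect(m):
    v,u=np.nonzero(m); return cv2.boxPoints(cv2.minAreaRect(np.c_[u,v].astype(np.float32)))
print('chock rect',rect(yt))
rl=mask(t,(85,8,150),(130,70,255),(240,165,365,258)); r=rect(rl); P=np.array([onz(t,*p,18) for p in r]); print('rails',cen(rl),r.round(1).tolist(),P.round().tolist(),P.mean(0))
fr=mask(t,(8,170,150),(18,255,255),(70,195,200,230)); r=rect(fr); P=np.array([onz(t,*p,180) for p in r]);print('rack front',r.round(1).tolist(),P.round().tolist())
print('cart ends', onz(t,466,188,32),onz(t,399,219,32))
I=t['image'][:,:,::-1]; c=lambda x,y,w,h,k: cv2.resize(I[y:y+h,x:x+w],None,fx=k,fy=k,interpolation=cv2.INTER_CUBIC)
cv2.imwrite('pics/c1.png',np.vstack([np.hstack([c(240,158,75,100,4)*0+c(240,158,75,100,4),c(315,158,45,100,4)]),np.hstack([c(135,205,40,40,5),c(385,170,100,70,2.8)])[:,:480]]) if 0 else np.hstack([c(240,158,120,100,3.5),c(135,205,50,50,7)]))
cv2.imwrite('pics/c2.png',c(380,165,100,80,5))
E
```

```text
Traceback (most recent call last):
  File "h.py", line 14, in tri
    e1,r1=ray(d1,*p1);e2,r2=ray(d2,*p2)
          ~~~^^^^^^^^
  File "h.py", line 8, in ray
    return np.array(d['eye'],float), np.array(d['rotation'],float).reshape(3,3)@c
                                     ~~~~~~~~~~~~~~~~~~~~~~~~~~~~~~~~~~~~~^^^^^
ValueError: cannot reshape array of size 4 into shape (3,3)
```

The camera rotation is a quaternion, so I'll fix the helper and rerun.

```bash
sed -i "s/np.array(d\['rotation'\],float).reshape(3,3)/R.from_quat(d['rotation']).as_matrix()/" h.py
python3 - <<'E'
from m import *
np.set_printoptions(precision=1,suppress=True)
t=get_image('top'); s=get_image('side')
red=lambda d,roi: mask(d,(0,150,60),(8,255,255),roi)
a=cen(red(t,(295,210,325,235))); b=cen(red(s,(280,225,305,255))); print('handle',a,b,tri(t,a[:2],s,b[:2]))
yt=mask(t,(22,150,60),(35,255,255),(135,210,175,250)); ys=mask(s,(22,150,60),(35,255,255),(205,350,250,395))
a=cen(yt);b=cen(ys); print('chock',a,b,tri(t,a[:2],s,b[:2]))
def rect(m):
    v,u=np.nonzero(m); return cv2.boxPoints(cv2.minAreaRect(np.c_[u,v].astype(np.float32)))
print('chock rect',rect(yt))
rl=mask(t,(85,8,150),(130,70,255),(240,165,365,258)); r=rect(rl); P=np.array([onz(t,*p,18) for p in r]); print('rails',cen(rl),r.round(1).tolist(),P.round().tolist(),P.mean(0))
fr=mask(t,(8,170,150),(18,255,255),(70,195,200,230)); r=rect(fr); P=np.array([onz(t,*p,180) for p in r]);print('rack front',r.round(1).tolist(),P.round().tolist())
print('cart ends', onz(t,466,188,32),onz(t,399,219,32))
print('deck corners', [onz(t,*p,95) for p in ((306,163),(345,208),(288,249),(250,205))])
I=t['image'][:,:,::-1]; c=lambda x,y,w,h,k: cv2.resize(I[y:y+h,x:x+w],None,fx=k,fy=k,interpolation=cv2.INTER_CUBIC)
cv2.imwrite('pics/c1.png',np.vstack([np.hstack([c(240,158,120,100,4),c(135,205,40,50,8)]),np.zeros((1,800,3),np.uint8)]))
cv2.imwrite('pics/c2.png',c(380,165,100,80,5))
E
```

```text
handle (np.float64(307.22727272727275), np.float64(222.01818181818183), 110) (np.float64(292.14285714285717), np.float64(240.44155844155844), 154) (array([544.5, -39.8, 118.2]), np.float64(2.174244498289728))
chock (np.float64(153.48767123287672), np.float64(230.63287671232877), 365) (np.float64(229.53526970954357), np.float64(373.68672199170123), 482) (array([532.5, 357.6,  17. ]), np.float64(0.27785211245387026))
chock rect [[140.8 236.6]
 [146.8 218.6]
 [165.7 224.9]
 [159.7 242.9]]
rails (np.float64(304.75231910946195), np.float64(219.44897959183675), 1078) [[249.39999389648438, 239.39999389648438], [256.8999938964844, 172.60000610351562], [353.20001220703125, 183.5], [345.6000061035156, 250.3000030517578]] [[510.0, 111.0, 18.0], [681.0, 93.0, 18.0], [653.0, -154.0, 18.0], [482.0, -134.0, 18.0]] [581.3 -20.7  18. ]
rack front [[79.80000305175781, 204.0], [80.0999984741211, 202.39999389648438], [187.10000610351562, 221.5], [186.8000030517578, 223.10000610351562]] [[583.0, 477.0, 180.0], [586.0, 476.0, 180.0], [542.0, 231.0, 180.0], [538.0, 232.0, 180.0]]
cart ends [ 638.2 -437.6   32. ] [ 560.  -268.1   32. ]
deck corners [array([691.2, -35.6,  95. ]), array([ 581.2, -129.9,   95. ]), array([482.3,   7.7,  95. ]), array([589., 100.,  95.])]
```

View pics/c1.png

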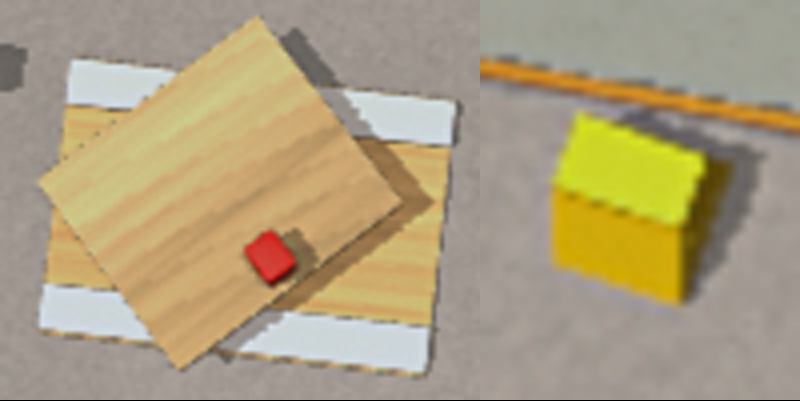

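View pics/c2.png

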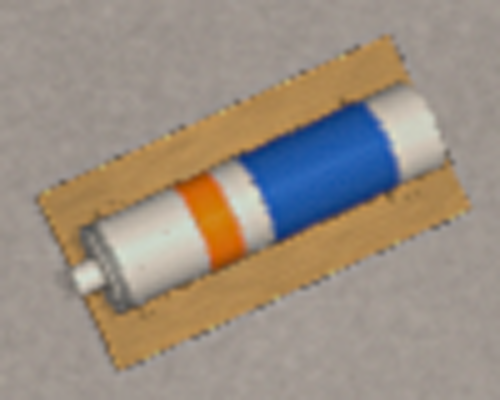

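The crop shows the base corners at (257.8,172.8), (354.3,183.3), (346.3,252) and (250,241), so its yaw is about −6.5°. The deck corners at (305,161.8), (340.8,208.8), (285,250.5) and (249.5,203.8) give a stand yaw of about 37°. The chock's heel top is centred near (153.9,226.3) with yaw about −17°. The cartridge runs from (401.4,218) at the stub end to (465.6,189.4).

```bash
cat > go.py <<'E'
from h import *
def need(pos,yaw,tilt=None,lean=0):
    """tool y along yaw+90 (half turn allowed), pointing down, then lean about chock y; tilt = world rotvec deg"""
    s=read_state(); R0=R.from_quat(s['ee_rot']); best=None
    for k in (0,180):
        T=R.from_euler('z',yaw+k,degrees=True)*R.from_euler('x',180,degrees=True)
        if lean: T=R.from_rotvec(np.array([-np.sin(np.radians(yaw)),np.cos(np.radians(yaw)),0])*-lean,degrees=True)*T
        if tilt is not None: T=R.from_rotvec(tilt,degrees=True)*T
        v=(T*R0.inv()).as_rotvec(degrees=True)/6
        if best is None or np.linalg.norm(v)<np.linalg.norm(best): best=v
    print('shift',(np.array(pos)-s['position']).round(1),'turn',best.round(2),'pos',s['position'].round(1),'t',s['clock'],'j',s['joints'].round(2))
E
python3 - <<'E'
from m import *; from go import need
np.set_printoptions(precision=1,suppress=True)
t=get_image('top'); s=get_image('side')
B=np.mean([onz(t,*p,18) for p in ((257.8,172.8),(354.3,183.3),(346.3,252),(250,241))],0); print('base',B)
print('heel',onz(t,153.9,226.25,34))
print('cart',onz(t,433.5,203.7,36),onz(t,430.7,205.5,8))
a=onz(t,401.4,218,34);b=onz(t,465.6,189.4,34);print('cart ends',a,b,np.degrees(np.arctan2(*(a-b)[[1,0]]))-90)
q=[onz(t,*p,95) for p in ((305,161.75),(340.75,208.75),(285,250.5),(249.5,203.75))]
for i,j in((0,1),(3,2)): v=q[i]-q[j];print('stand yaw',np.degrees(np.arctan2(v[1],v[0])))
print('handle top z150',onz(t,307.3,222,150))
m=mask(s,(0,150,60),(8,255,255),(280,225,305,255)); v,u=np.nonzero(m);print('side handle bbox',u.min(),u.max(),v.min(),v.max())
y=np.radians(37);d=np.array([np.cos(y),np.sin(y)])
for sg in(1,-1):   # predicted handle extents for tilt either way
    Q=R.from_rotvec([-.896*7*sg,.445*7*sg,0],degrees=True)*R.from_euler('z',37,degrees=True)
    top=onz(t,307.3,222,147+3*sg); g=top-Q.apply([0,0,26])
    c=np.array([proj(s,g+Q.apply([x,yy,z])) for x in(-13,13) for yy in(-11,11) for z in(-28,26)]); print(sg,g,c.min(0),c.max(0))
    need(g+Q.apply([0,0,8]),37,[-.896*7*sg,.445*7*sg,0])
E
```

```text
base [579.2 -22.8  18. ]
heel [542.5 351.6  34. ]
cart [ 598.1 -354.5   36. ] [ 596.7 -352.7    8. ]
cart ends [ 562.3 -273.9   34. ] [ 634.3 -436.    34. ] 23.952546464830633
stand yaw 36.98165835630493
stand yaw 37.288683747550955
handle top z150 [542.9 -40.6 150. ]
side handle bbox 288 296 232 249
1 [541.5 -43.4 124.2] [286.8 228.2] [299.6 248.7]
shift [ 395.9  565.1 -124. ] turn [-0.9  0.7  3.9] pos [ 146.  -607.6  256.1] t 0.4 j [-1.1  0.4  0.  -0.  -1.2 -0.3]
-1 [544.8 -37.5 118.2] [285.6 230.9] [297.3 251.3]
shift [ 398.4  569.2 -130. ] turn [ 0.9 -0.7  3.9] pos [ 146.  -607.6  256.1] t 0.4 j [-1.1  0.4  0.  -0.  -1.2 -0.3]
```

Run:
```python
from m import *
s=get_image('side'); I=s['image'][215:315,225:335,::-1]; cv2.imwrite('pics/s1.png',cv2.resize(I,None,fx=6,fy=6,interpolation=cv2.INTER_CUBIC))
```

```text
(no output)
```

View pics/s1.png

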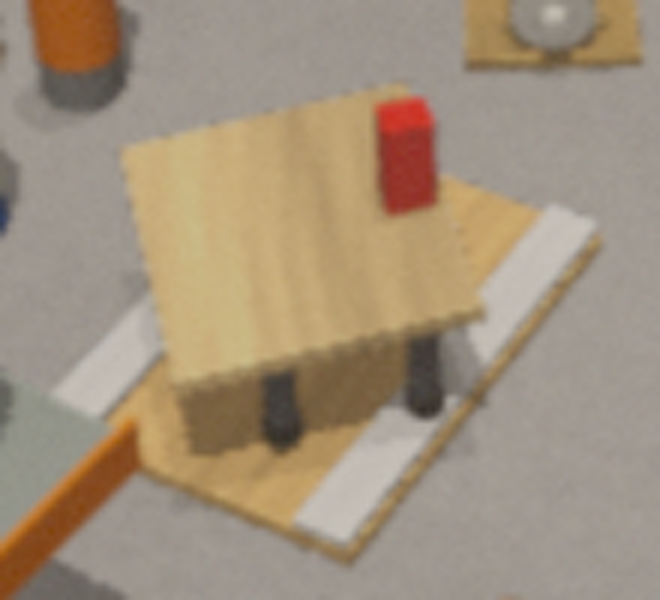

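The deck corners in the side view are at (245.5,239.7), (292.5,229.2), (305.5,267.5) and (254.7,279.2). One foot is clearly on the near rail.

Run:
```python
from m import *
np.set_printoptions(precision=1,suppress=True)
t=get_image('top'); s=get_image('side')
P=[]
for n,a,b in(('+x-y',(305,161.75),(245.5,239.7)),('-x-y',(340.75,208.75),(292.5,229.2)),('-x+y',(285,250.5),(305.5,267.5)),('+x+y',(249.5,203.75),(254.7,279.2))):
    p,e=tri(t,a,s,b); P.append(p); print(n,p,e)
n=np.cross(P[0]-P[1],P[2]-P[1]); n/=np.linalg.norm(n); print(n,np.degrees(np.arccos(n[2])))
```

```text
+x-y [696.9 -32.9  76.1] 2.0836021362828125
-x-y [ 579.8 -120.    87.3] 0.9472737918295583
-x+y [478.8  15.6  84.2] 0.6319293997913966
+x+y [593.5 103.5  76.2] 1.6049191218069176
[0.1 0.1 1. ] 4.520593185809301
```

Top and side pictures were taken while it was still rocking, so I'll take one fresh pair now that it has settled.

Run:
```python
from m import *
np.set_printoptions(precision=1,suppress=True)
t=get_image('top'); s=get_image('side'); print(read_state()['clock'])
a=cen(mask(t,(0,150,60),(8,255,255),(295,205,325,235))); b=cen(mask(s,(0,150,60),(8,255,255),(280,220,310,255)));print(a,b,tri(t,a[:2],s,b[:2]))
c=lambda d,x,y,w,h,k: cv2.resize(d['image'][y:y+h,x:x+w,::-1],None,fx=k,fy=k,interpolation=cv2.INTER_CUBIC)
cv2.imwrite('pics/c3.png',np.hstack([c(t,240,155,100,100,4),c(s,230,220,100,100,4)]))
```

```text
0.65
(np.float64(307.2232142857143), np.float64(222.01785714285714), 112) (np.float64(292.12418300653593), np.float64(240.3921568627451), 153) (array([544.5, -39.7, 118.4]), np.float64(2.113671699431592))
```

View pics/c3.png

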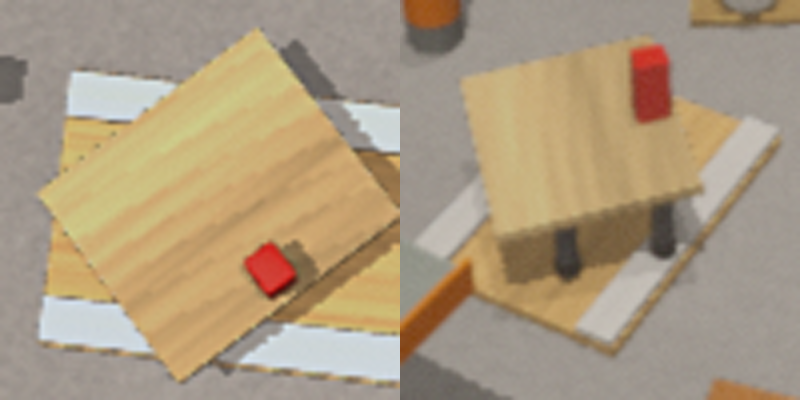

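Same pose as before, so it is at rest. The feet's bottoms are at side (271.8,288.5) and (295.5,283.5). I'll get the tilt from a least-squares fit on the picked points.

Run:
```python
from m import *
from scipy.optimize import least_squares
np.set_printoptions(precision=1,suppress=True)
t=get_image('top'); s=get_image('side')
z=lambda x:-28.2-.0875*x
L=[((129,-85,z(129)),(305,161.9),(245.5,239.7)),((-18,-85,z(-18)),(340.75,208.75),(292.5,229.2)),((-18,85,z(-18)),(285,250.4),(305.3,267.5)),((129,85,z(129)),(249.5,203.75),(254.9,279)),
((0,0,26),(307.4,222),(292.3,233.7)),((79,70,-102),None,(271.8,288.5)),((9,70,-102),None,(295.5,283.8))]
def f(p):
    Q=R.from_rotvec(p[3:]); r=[]
    for l,a,b in L:
        w=p[:3]+Q.apply(l)
        if a: r+=list(np.array(proj(t,w))-a)
        r+=list(np.array(proj(s,w))-b)
    return np.array(r)
for r0 in (np.zeros(3),):
    o=least_squares(f,[543,-40,120,0,0,.64],x_scale=[10,10,10,.1,.1,.1]); Q=R.from_rotvec(o.x[3:]); print(o.x[:3],'z axis in yaw frame',np.degrees(R.from_euler('z',-37,degrees=True).apply(Q.apply([0,0,1])))[:2],'yaw',np.degrees(np.arctan2(*Q.apply([1,0,0])[[1,0]])),'\n',o.fun)
    for q in((79,70),(9,70),(9,-70),(79,-70)): print('foot',o.x[:3]+Q.apply([*q,-102]))
```

```text
[543.  -41.5 113.8] z axis in yaw frame [-0.2  0.3] yaw 36.884827843324544 
 [-0.1  0.1 -0.6  0.3  0.2  0.2 -0.1 -0.1 -0.1  0.6  0.4 -0.5  0.1 -0.4
 -1.1  0.5  0.4  0.4  0.   0.8  0.1 -0.6  0.1 -0.3]
foot [564.8  61.8  11.8]
foot [508.8  19.8  11.5]
foot [592.8 -92.2  12.2]
foot [648.8 -50.2  12.4]
```

Residuals are under a pixel: the stand is practically level right now, with its grip at about (543,−41,115–120) and yaw 37°. I'll approach with the tool vertical.

{"api": "play_rows", "payload": {"series": [[19.85,28.3,-2,0,0,0.2],[19.85,28.3,-2,0,0,0.2],[19.85,28.3,-2,0,0,0.2],[19.85,28.3,-2,0,0,0.2],[19.85,28.3,-2,0,0,0.2],[19.85,28.3,-2,0,0,0.2],[19.85,28.3,-2,0,0,0.2],[19.85,28.3,-2,0,0,0.2],[19.85,28.3,-2,0,0,0.2],[19.85,28.3,-2,0,0,0.2],[19.85,28.3,-2,0,0,0.2],[19.85,28.3,-2,0,0,0.2],[19.85,28.3,-2,0,0,0.2],[19.85,28.3,-2,0,0,0.2],[19.85,28.3,-2,0,0,0.2],[19.85,28.3,-2,0,0,0.2],[19.85,28.3,-2,0,0,0.2],[19.85,28.3,-2,0,0,0.2],[19.85,28.3,-2,0,0,0.2],[19.85,28.3,-2,0,0,0.2]], "gripper": 1}}

```text
clock: 2.42
position: [543.8, -40.1, 216.5]
ee_rot: [-0.322, 0.947, -0.0, 0.0]
contact_force: [0.9, 0.1, 0.2]
gripper_width: 85.8
grasp_force: 0.0
```

```bash
python3 -c "
from go import *
need([543,-41,128],37)"
```

```text
shift [ -0.8  -0.9 -88.5] turn [-0.    0.01 -0.1 ] pos [543.8 -40.1 216.5] t 2.4167 j [ 0.22  0.28 -0.25  0.   -1.04 -1.14]
```

{"api": "play_rows", "payload": {"series": [[-0.4,-0.5,-20,0,0,0],[-0.4,-0.5,-25,0,0,-0.1],[0,0,-25,0,0,0],[0,0,-12,0,0,0],[0,0,-6.5,0,0,0],[0,0,0,0,0,0],[0,0,0,0,0,0]]}}

```text
clock: 3.0
position: [542.8, -42.7, 128.4]
ee_rot: [-0.317, 0.949, -0.0, 0.0]
contact_force: [0.2, 0.4, 0.1]
gripper_width: 85.5
grasp_force: 0.0
```

{"api": "play_rows", "payload": {"series": [[0,0,0,0,0,0],[0,0,0,0,0,0],[0,0,0,0,0,0],[0,0,0,0,0,0],[0,0,0,0,0,0],[0,0,0,0,0,0],[0,0,0,0,0,0],[0,0,0,0,0,0]], "gripper": 0}}

```text
clock: 3.67
position: [542.2, -42.7, 128.4]
ee_rot: [-0.317, 0.948, -0.0, 0.0]
contact_force: [-2.3, 0.9, 5.5]
gripper_width: 21.4
grasp_force: 59.1
```

{"api": "play_rows", "payload": {"series": [[0,0,6,0,0,0],[0,0,10,0,0,0],[0,0,10,0,0,0],[-0.7,2.5,0,0,0,-0.7],[-0.7,2.5,0,0,0,-0.7],[-0.7,2.5,0,0,0,-0.7],[-0.7,2.5,0,0,0,-0.7],[-0.7,2.5,0,0,0,-0.7],[-0.7,2.5,0,0,0,-0.75],[-0.7,2.5,0,0,0,-0.75],[-0.7,2.5,0,0,0,-0.75],[-0.6,2.5,0,0,0,-0.75],[-0.6,2.4,0,0,0,-0.75],[0,0,0,0,0,0],[0,0,0,0,0,0],[0,0,0,0,0,0]]}}

```text
clock: 5.0
position: [535.4, -17.9, 154.0]
ee_rot: [0.057, 0.998, 0.0, 0.0]
contact_force: [0.2, -0.4, -5.6]
gripper_width: 21.3
grasp_force: 59.0
```

Run:
```python
from m import *; from go import need
need([535.5,-17.8,128],-6.5)
t=get_image('top'); s=get_image('side')
c=lambda d,x,y,w,h,k: cv2.resize(d['image'][y:y+h,x:x+w,::-1],None,fx=k,fy=k,interpolation=cv2.INTER_CUBIC)
cv2.imwrite('pics/c4.png',np.hstack([c(t,240,150,110,110,3.6),c(s,225,210,110,110,3.6)]))
```

```text
shift [  0.1   0.1 -26. ] turn [-0.  0.  0.] pos [535.4 -17.9 154. ] t 5.0 j [ 0.27  0.33 -0.35 -0.   -0.88 -1.95]
```

View pics/c4.png

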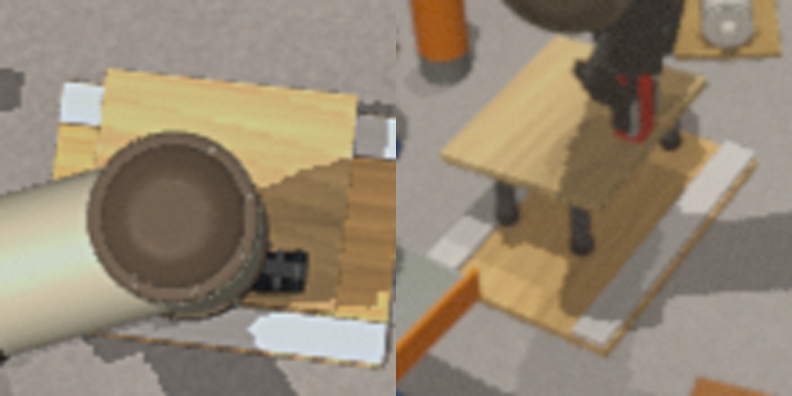

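The stand hangs level and square (top-view deck edge from (107,70) to (358,97) in the crop). Lowering.

{"api": "play_rows", "payload": {"series": [[0,0,-8,0,0,0],[0,0,-8,0,0,0],[0,0,-6,0,0,0],[0,0,-3,0,0,0],[0,0,-2,0,0,0],[0,0,-2,0,0,0],[0,0,0,0,0,0]]}}

```text
clock: 5.68
position: [535.3, -17.8, 124.4]
ee_rot: [0.057, 0.998, -0.0, -0.0]
contact_force: [0.2, -0.1, -3.8]
gripper_width: 21.3
grasp_force: 59.1
```

{"api": "play_rows", "payload": {"series": [[0,0,-1.5,0,0,0],[0,0,0,0,0,0],[0,0,0,0,0,0]]}}

```text
clock: 5.93
position: [535.5, -17.7, 123.5]
ee_rot: [0.057, 0.998, 0.0, 0.0]
contact_force: [0.2, 0.2, -3.8]
gripper_width: 21.2
grasp_force: 59.1
```

{"api": "play_rows", "payload": {"series": [[0,0,-1.5,0,0,0],[0,0,0,0,0,0],[0,0,-1.5,0,0,0],[0,0,0,0,0,0],[0,0,0,0,0,0]]}}

```text
clock: 6.35
position: [535.7, -17.7, 120.6]
ee_rot: [0.057, 0.998, 0.0, 0.0]
contact_force: [0.3, 0.2, -2.9]
gripper_width: 21.3
grasp_force: 59.2
```

{"api": "play_rows", "payload": {"series": [[0,0,-1.5,0,0,0],[0,0,0,0,0,0],[0,0,-1,0,0,0],[0,0,0,0,0,0],[0,0,0,0,0,0]]}}

```text
clock: 6.77
position: [535.9, -17.7, 120.5]
ee_rot: [0.057, 0.998, -0.0, 0.001]
contact_force: [-4.4, 2.2, 12.0]
gripper_width: 21.4
grasp_force: 61.1
```

Firm contact. I'll open and back straight up.

{"api": "play_rows", "payload": {"series": [[0,0,0,0,0,0],[0,0,0,0,0,0],[0,0,0,0,0,0],[0,0,0,0,0,0],[0,0,0,0,0,0],[0,0,0,0,0,0],[0,0,20,0,0,0],[0,0,35,0,0,0],[0,0,40,0,0,0],[-5,36,15,0,0,0],[-5,40,0,0,0,0],[-5,40,0,0,0,0],[-5,40,0,0,0,0],[-5,40,0,0,0,0]], "gripper": 1}}

```text
clock: 7.93
position: [509.9, 179.8, 228.1]
ee_rot: [0.058, 0.998, 0.0, 0.0]
contact_force: [0.3, 0.4, -0.2]
gripper_width: 85.2
grasp_force: 0.0
```

```bash
cat > fit.py <<'E'
from m import *
from go import need
np.set_printoptions(precision=1,suppress=True)
def handle():
    t=get_image('top'); s=get_image('side')
    a=cen(mask(t,(0,150,60),(8,255,255),(290,200,330,240))); b=cen(mask(s,(0,150,60),(8,255,255),(270,215,310,265)))
    print('handle',a,b,tri(t,a[:2],s,b[:2])[0],'top138:',onz(t,*a[:2],138)); return t,s
E
python3 - <<'E'
from fit import *
t,s=handle()
c=lambda d,x,y,w,h,k: cv2.resize(d['image'][y:y+h,x:x+w,::-1],None,fx=k,fy=k,interpolation=cv2.INTER_CUBIC)
cv2.imwrite('pics/c5.png',np.hstack([c(t,240,150,110,110,3.6),c(s,225,210,110,110,3.6)]))
need([542.5-25*.0,351.6,31],-16.8,lean=30)
E
```

```text
handle (np.float64(297.6517857142857), np.float64(224.54464285714286), 112) (np.float64(291.52542372881356), np.float64(253.135593220339), 59) [538.9 -16.4  90.8] top138: [538.  -17.6 138. ]
shift [  32.3  168.7 -196.8] turn [-1.  -4.9 -1.7] pos [510.2 182.9 227.8] t 8.0333 j [ 0.6  0.3 -0.2 -0.  -1.1 -2.3]
```

View pics/c5.png

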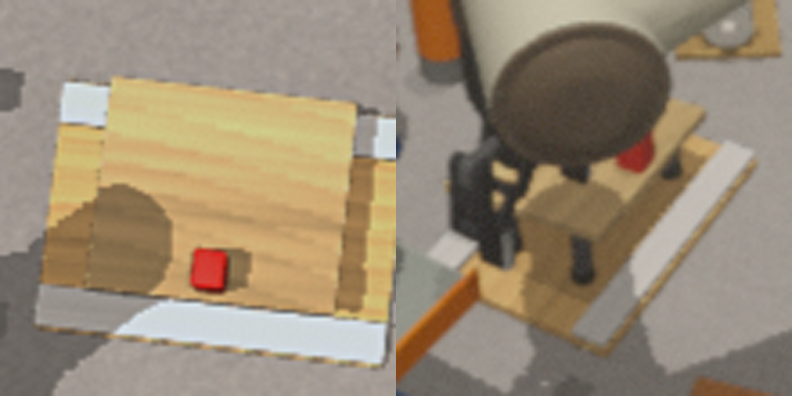

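The stand stands square in the channel, handle at (297.7,224.5) px, i.e. (538,−17). Next, the chock with the tool leaning 30°.

{"api": "play_rows", "payload": {"series": [[-6,18,0,-0.1,-0.49,-0.17],[-6,18,0,-0.1,-0.49,-0.17],[-6,18,0,-0.1,-0.49,-0.17],[-2,18,-8,-0.1,-0.49,-0.17],[-2,18,-18,-0.1,-0.49,-0.17],[-2,18,-18,-0.1,-0.49,-0.17],[0,18,-18,-0.1,-0.49,-0.17],[0,18,-18,-0.1,-0.49,-0.17],[5,18,-18,-0.1,-0.49,-0.17],[5,18,-18,-0.1,-0.49,-0.17],[0,0,0,0,0,0]]}}

```text
clock: 8.95
position: [552.4, 340.6, 162.2]
ee_rot: [0.104, 0.979, -0.034, 0.169]
contact_force: [-6.0, 4.7, -8.3]
gripper_width: 85.2
grasp_force: 4.3
```

Run:
```python
from fit import *
need([539.6,352.5,31],-16.8,lean=30)
```

```text
shift [ -12.8   11.9 -131.2] turn [-0.1 -1.7 -0.7] pos [552.4 340.6 162.2] t 8.95 j [ 0.9  0.4 -0.4  0.5 -0.7 -3.1]
```

Joint 6 hit its limit and the tool drifted to the shelf edge. I'll back off and use the half-turned grasp.

{"api": "play_rows", "payload": {"series": [[-25,-5,0,0,0.2,0.3],[-30,-8,5,0,0.5,0.5],[-30,-10,15,0.1,0.5,0.5],[-30,-10,20,0.1,0.5,0.5]]}}

```text
clock: 9.28
position: [437.1, 305.9, 205.8]
ee_rot: [0.011, 0.996, -0.014, 0.083]
contact_force: [1.2, -0.3, 0.4]
gripper_width: 85.5
grasp_force: 0.0
```

Run:
```python
from fit import *
s=read_state(); M=R.from_quat(s['ee_rot']); print(s['joints'],s['contact_force'],s['position']); print(M.as_matrix())
print(((R.from_euler('z',-16.8,degrees=True)*R.from_euler('x',180,degrees=True))*M.inv()).as_rotvec(degrees=True)/6)
t=get_image('top'); print(cen(mask(t,(8,170,150),(18,255,255),(70,195,200,230))),cen(mask(t,(22,150,60),(35,255,255),(135,210,175,250))))
```

```text
[ 1.   0.2 -0.4  0.2 -0.8 -2.7] [ 1.2 -0.3  0.4] [437.1 305.9 205.8]
[[-1.   0.   0.2]
 [ 0.   1.  -0. ]
 [-0.2 -0.  -1. ]]
[-2.2  0.7 27.3]
(np.float64(126.37241379310345), np.float64(211.46896551724137), 145) (np.float64(153.51226158038148), np.float64(230.59128065395095), 367)
```

{"api": "play_rows", "payload": {"series": [[0,1,0,-0.08,0.025,0.98],[0,1,0,-0.08,0.025,0.98],[0,1,0,-0.08,0.025,0.98],[0,1,0,-0.08,0.025,0.98],[0,1,0,-0.08,0.025,0.98],[0,1,0,-0.08,0.025,0.98],[0,1,0,-0.08,0.025,0.98],[0,1,0,-0.08,0.025,0.98],[0,1,0,-0.08,0.025,0.98],[0,1,0,-0.08,0.025,0.98],[0,1,0,-0.08,0.025,0.98],[0,1,0,-0.08,0.025,0.98],[0,1,0,-0.08,0.025,0.98],[0,1,0,-0.08,0.025,0.98],[0,1,0,-0.08,0.025,0.98],[0,1,0,-0.08,0.025,0.98],[0,1,0,-0.08,0.025,0.98],[0,1,0,-0.08,0.025,0.98],[0,1,0,-0.08,0.025,0.98],[0,1,0,-0.08,0.025,0.98]]}}

```text
clock: 11.0
position: [439.5, 326.9, 207.5]
ee_rot: [0.852, -0.522, 0.002, -0.034]
contact_force: [0.4, 0.3, 0.5]
gripper_width: 85.7
grasp_force: 0.0
```

{"api": "play_rows", "payload": {"series": [[3,2,-5,-0.08,0.025,0.98],[3,2,-5,-0.08,0.025,0.98],[3,2,-5,-0.08,0.025,0.98],[3,2,-5,-0.08,0.025,0.98],[3,2,-5,-0.08,0.025,0.98],[3,2,-5,-0.08,0.025,0.98],[3,2,-5,-0.08,0.025,0.98],[3,2,-5,-0.08,0.025,0.98],[0,0,0,0,0,0]]}}

```text
clock: 11.75
position: [463.6, 343.0, 166.3]
ee_rot: [0.99, -0.141, -0.004, 0.002]
contact_force: [0.3, -0.6, -1.6]
gripper_width: 85.1
grasp_force: 0.0
```

Run:
```python
from fit import *
need([539.6,352.5,31],-16.8,lean=30)
need([501,364,100],-16.8,lean=30)
```

```text
shift [  76.     9.5 -135.3] turn [-1.4 -4.9 -0.1] pos [463.6 343.  166.3] t 11.75 j [ 0.9  0.4 -0.2 -0.  -1.   0.4]
shift [ 37.4  21.  -66.3] turn [-1.4 -4.9 -0.1] pos [463.6 343.  166.3] t 11.75 j [ 0.9  0.4 -0.2 -0.  -1.   0.4]
```

{"api": "play_rows", "payload": {"series": [[3.7,2.1,-6.6,-0.14,-0.49,-0.01],[3.7,2.1,-6.6,-0.14,-0.49,-0.01],[3.7,2.1,-6.6,-0.14,-0.49,-0.01],[3.7,2.1,-6.6,-0.14,-0.49,-0.01],[3.7,2.1,-6.6,-0.14,-0.49,-0.01],[3.7,2.1,-6.6,-0.14,-0.49,-0.01],[3.7,2.1,-6.6,-0.14,-0.49,-0.01],[3.7,2.1,-6.6,-0.14,-0.49,-0.01],[3.7,2.1,-6.6,-0.14,-0.49,-0.01],[3.7,2.1,-6.6,-0.14,-0.49,-0.01],[0,0,0,0,0,0]]}}

```text
clock: 12.67
position: [499.3, 363.0, 99.7]
ee_rot: [0.955, -0.14, 0.258, 0.038]
contact_force: [0.8, -1.5, -1.5]
gripper_width: 85.4
grasp_force: 0.0
```

Run:
```python
from fit import *
need([539.6,352.5,32],-16.8,lean=30)
```

```text
shift [ 40.3 -10.5 -67.7] turn [ 0.  0. -0.] pos [499.3 363.   99.7] t 12.6667 j [ 0.9  0.5 -0.7  1.2 -0.5 -0.8]
```

{"api": "play_rows", "payload": {"series": [[8,-2.1,-13.5,0,0,0],[8,-2.1,-13.5,0,0,0],[8,-2.1,-13.5,0,0,0],[8,-2.1,-13.5,0,0,0],[4,-1.1,-7,0,0,0],[4.3,-1,-6.7,0,0,0],[0,0,0,0,0,0],[0,0,0,0,0,0]]}}

```text
clock: 13.33
position: [541.5, 353.5, 34.6]
ee_rot: [0.955, -0.143, 0.258, 0.036]
contact_force: [-0.2, -0.0, 0.4]
gripper_width: 85.3
grasp_force: 0.0
```

{"api": "play_rows", "payload": {"series": [[0,0,0,0,0,0],[0,0,0,0,0,0],[0,0,0,0,0,0],[0,0,0,0,0,0],[0,0,0,0,0,0],[0,0,0,0,0,0],[0,0,0,0,0,0],[0,0,0,0,0,0]], "gripper": 0}}

```text
clock: 14.0
position: [540.6, 354.6, 34.9]
ee_rot: [0.955, -0.141, 0.259, 0.036]
contact_force: [-2.7, 0.4, 5.9]
gripper_width: 43.0
grasp_force: 62.3
```

{"api": "play_rows", "payload": {"series": [[0,0,5,0,0,0],[-8,2.3,14,0,0,0],[-16,4.6,28,0,0,0],[-16,4.6,28,0,0,0],[-16,4.6,28,0,0,0],[-16,4.6,28,0,0,0],[0,0,30,0,0,0],[0,0,10,0,0,0]]}}

```text
clock: 14.67
position: [467.7, 377.0, 208.9]
ee_rot: [0.955, -0.141, 0.259, 0.033]
contact_force: [-0.1, 1.0, -0.9]
gripper_width: 42.9
grasp_force: 61.5
```

Run:
```python
from fit import *
need([640.3,-29,125],-6.3,lean=25)
s=read_state(); print(s['gripper_width'],s['contact_force'],s['joints'].round(2).tolist())
```

```text
shift [ 172.6 -406.   -83.9] turn [0.1 0.9 1.7] pos [467.7 377.  208.9] t 14.6667 j [ 1.1  0.3 -0.6  0.8 -0.7 -0.5]
42.87750887331162 [-0.1  1.  -0.9] [1.1, 0.3, -0.59, 0.82, -0.74, -0.45]
```

{"api": "play_rows", "payload": {"series": [[0,-33,0,0.01,0.07,0.13],[0,-33,0,0.01,0.07,0.13],[0,-33,0,0.01,0.07,0.13],[0,-33,0,0.01,0.07,0.13],[0,-33,0,0.01,0.07,0.13],[0,-33,0,0.01,0.07,0.13],[8,-33,0,0.01,0.07,0.13],[27,-29,0,0.01,0.07,0.13],[27,-29,0,0.01,0.07,0.13],[27,-29,0,0.01,0.07,0.13],[27,-29,-5,0.01,0.07,0.13],[27,-29,-10,0.01,0.07,0.13],[27,-29,-15,0.01,0.07,0.13],[2,-1,-10,0,0,0],[0,0,0,0,0,0]]}}

```text
clock: 15.92
position: [639.2, -33.3, 161.1]
ee_rot: [0.976, -0.059, 0.21, 0.015]
contact_force: [-1.6, -1.0, -2.1]
gripper_width: 42.7
grasp_force: 61.6
```

Run:
```python
from fit import *
need([640.3,-29,112],-6.3,lean=25)
t=get_image('top'); s=get_image('side')
c=lambda d,x,y,w,h,k: cv2.resize(d['image'][y:y+h,x:x+w,::-1],None,fx=k,fy=k,interpolation=cv2.INTER_CUBIC)
cv2.imwrite('pics/c6.png',np.hstack([c(t,240,150,110,110,3.6),c(s,225,210,110,110,3.6)]))
```

```text
shift [  1.1   4.3 -49.1] turn [ 0.  -0.1  0.1] pos [639.2 -33.3 161.1] t 15.9167 j [ 0.2  0.3 -0.6  0.5 -0.3  0.8]
```

View pics/c6.png

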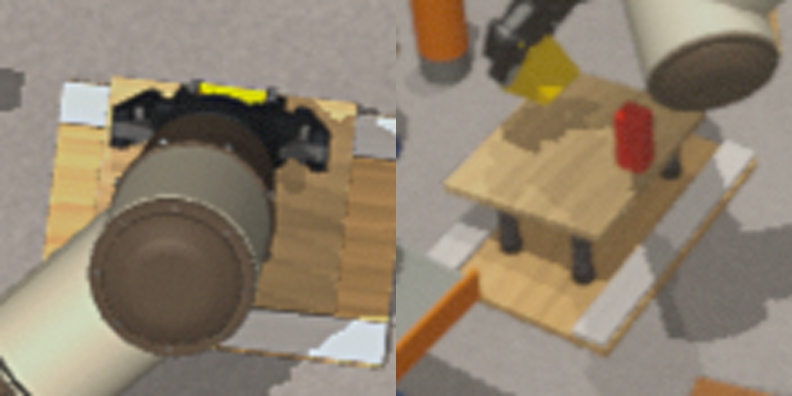

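The side view now shows the stand flat in the channel. The chock is over the far deck edge, centred at about x=234 in the crop against an edge middle of 233. Lowering.

{"api": "play_rows", "payload": {"series": [[1,4,-15,0,-0.1,0.1],[0,0,-15,0,0,0],[0,0,-10,0,0,0],[0,0,-5,0,0,0],[0,0,-2,0,0,0],[0,0,0,0,0,0],[0,0,0,0,0,0]]}}

```text
clock: 16.6
position: [645.7, -26.8, 128.5]
ee_rot: [0.976, -0.051, 0.212, 0.01]
contact_force: [1.1, 0.5, -0.7]
gripper_width: 43.0
grasp_force: 62.4
```

Run:
```python
from fit import *
need([640.3,-29,112],-6.3,lean=25)
s=read_state(); print(s['joints'].round(2).tolist(),s['joint_vel'].round(2).tolist(),s['contact_force'])
```

```text
shift [ -5.4  -2.2 -16.5] turn [-0.  -0.1 -0.1] pos [645.7 -26.8 128.5] t 16.6 j [ 0.2  0.4 -0.7  0.8 -0.2  0.5]
[0.18, 0.38, -0.66, 0.8, -0.16, 0.52] [-0.01, -0.0, -0.01, 0.01, 0.0, -0.01] [ 1.1  0.5 -0.7]
```

Run:
```python
from fit import *
need([643.5,-29.5,114],-6.3,lean=17)
```

```text
shift [ -2.2  -2.7 -14.5] turn [ 0.1  1.2 -0.1] pos [645.7 -26.8 128.5] t 16.6 j [ 0.2  0.4 -0.7  0.8 -0.2  0.5]
```

{"api": "play_rows", "payload": {"series": [[0,0,3,0.03,0.3,-0.02],[0,0,2,0.03,0.3,-0.02],[-1,-1,0,0.03,0.3,-0.03],[-1,-1.5,0,0.03,0.3,-0.03],[0,0,-8,0,0,0],[0,0,-6,0,0,0],[0,0,0,0,0,0],[0,0,0,0,0,0]]}}

```text
clock: 17.27
position: [643.5, -34.3, 117.1]
ee_rot: [0.986, -0.057, 0.156, 0.013]
contact_force: [0.6, -0.4, -2.0]
gripper_width: 42.8
grasp_force: 62.4
```

Run:
```python
from fit import *
need([643.5,-29.5,114],-6.3,lean=17)
s=read_state(); print(s['joints'].round(2).tolist(),s['contact_force'])
```

```text
shift [ 0.   4.8 -3.1] turn [0.1 0.2 0.1] pos [643.5 -34.3 117.1] t 17.2667 j [ 0.2  0.4 -0.5  0.3 -0.4  1. ]
[0.24, 0.43, -0.45, 0.29, -0.41, 0.96] [ 0.6 -0.4 -2. ]
```

{"api": "play_rows", "payload": {"series": [[-1,2,0,0.02,-0.2,0.05],[-1,3,0,0.02,-0.2,0.05],[0,0,0,0,0,0],[0,0,0,0,0,0]]}}

```text
clock: 17.6
position: [642.0, -29.3, 118.3]
ee_rot: [0.983, -0.053, 0.178, 0.009]
contact_force: [-0.1, 0.1, -0.9]
gripper_width: 43.0
grasp_force: 62.4
```

Run:
```python
from fit import *
need([641.5,-29.3,113],-6.3,lean=21)
s=read_state(); print(s['joints'].round(2).tolist(),s['contact_force'])
```

```text
shift [-0.5  0.  -5.3] turn [-0.  -0.1 -0. ] pos [642.  -29.3 118.3] t 17.6 j [ 0.2  0.4 -0.5  0.4 -0.3  0.9]
[0.24, 0.42, -0.52, 0.38, -0.32, 0.88] [-0.1  0.1 -0.9]
```

Good pose. Now down until contact.

{"api": "play_rows", "payload": {"series": [[0,0,-3,0,0,0],[0,0,-2,0,0,0],[0,0,-1,0,0,0],[0,0,0,0,0,0],[0,0,0,0,0,0]]}}

```text
clock: 18.02
position: [643.0, -29.0, 112.4]
ee_rot: [0.983, -0.053, 0.178, 0.009]
contact_force: [0.9, 0.1, -1.5]
gripper_width: 43.1
grasp_force: 62.4
```

{"api": "play_rows", "payload": {"series": [[0,0,-1.5,0,0,0],[0,0,0,0,0,0],[0,0,-1,0,0,0],[0,0,0,0,0,0],[0,0,0,0,0,0]]}}

```text
clock: 18.43
position: [643.2, -29.0, 110.7]
ee_rot: [0.982, -0.053, 0.179, 0.009]
contact_force: [-0.7, -0.6, 1.4]
gripper_width: 42.6
grasp_force: 62.9
```

Contact is where I predicted it. Release and retreat along the tool axis.

{"api": "play_rows", "payload": {"series": [[0,0,0,0,0,0],[0,0,0,0,0,0],[0,0,0,0,0,0],[0,0,0,0,0,0],[0,0,0,0,0,0],[0,0,0,0,0,0],[-4,0.4,10,0,0,0],[-8,0.9,21,0,0,0],[-12,1.2,32,0,0,0],[-12,1.2,32,0,0,0],[-15,-36,10,0,0.5,0],[-15,-38,0,0,0.5,0],[-10,-40,0,0,0.5,0],[0,-41,0,0,0.5,0],[0,-41,0,0,0.5,0],[0,-41,0,0,0.5,0],[0,-41,0,0,0.5,0]], "gripper": 1}}

```text
clock: 19.85
position: [566.8, -305.2, 215.7]
ee_rot: [0.999, -0.05, -0.004, 0.018]
contact_force: [1.5, 0.5, 0.2]
gripper_width: 85.5
grasp_force: 0.0
```

Run:
```python
from fit import *
t,s=handle()
yt=mask(t,(22,120,60),(35,255,255),(250,150,350,215)); ys=mask(s,(22,140,60),(35,255,255),(225,215,320,285))
for m in(yt,ys):
    n,l,st,ce=cv2.connectedComponentsWithStats(m); print([(a.tolist(),c.round(1).tolist()) for a,c in zip(st[1:],ce[1:]) if a[4]>40])
c=lambda d,x,y,w,h,k: cv2.resize(d['image'][y:y+h,x:x+w,::-1],None,fx=k,fy=k,interpolation=cv2.INTER_CUBIC)
cv2.imwrite('pics/c7.png',np.hstack([c(t,240,150,110,110,3.6),c(s,225,210,110,110,3.6)]))
m=[598,-354]; need([598,-354,38],24)
```

```text
handle (np.float64(297.6216216216216), np.float64(224.59459459459458), 111) (np.float64(290.55232558139534), np.float64(247.52325581395348), 172) [539.  -16.6 112. ] top138: [537.8 -17.5 138. ]
[([292, 176, 21, 24, 421], [302.0, 187.6])]
[([253, 233, 23, 20, 312], [263.3, 242.7])]
shift [  30.8  -45.6 -175.4] turn [ 0.4 -0.   5. ] pos [ 567.2 -308.4  213.4] t 19.95 j [-0.2  0.5 -0.   0.  -1.1  1.7]
```

Run:
```python
from fit import *
t=get_image('top'); s=get_image('side'); print(tri(t,(302,187.6),s,(263.3,242.7)))
Q=R.from_euler('z',-6.3,degrees=True); g=np.array([538,-17.5,112]); D=R.from_euler('y',5,degrees=True)
for hx in (100,104,108):
    c=[(x,y,z) for y in(-22,22) for x,z in((12.5,-17),(12.5,17),(-12.5,17),(-42.5,-17))]
    W=[g+Q.apply(np.array([hx,0,-28.2-.0875*hx+17])+D.apply(p)) for p in c]
    for n,d in(('top',t),('side',s)):
        P=np.array([proj(d,w) for w in W]); print(hx,n,P.min(0),P.max(0),P.mean(0))
```

```text
(array([631.3, -25.9,  91.6]), np.float64(0.6483484614391798))
100 top [292.4 177.5] [312.8 204.6] [302.8 188.2]
100 side [253.1 231.7] [278.5 254.1] [263.8 242.2]
104 top [292.6 175.9] [313. 203.] [303.  186.6]
104 side [252.  231.4] [277.4 253.8] [262.7 241.8]
108 top [292.8 174.3] [313.1 201.4] [303.1 184.9]
108 side [250.9 231.1] [276.3 253.4] [261.6 241.5]
```

View pics/c7.png

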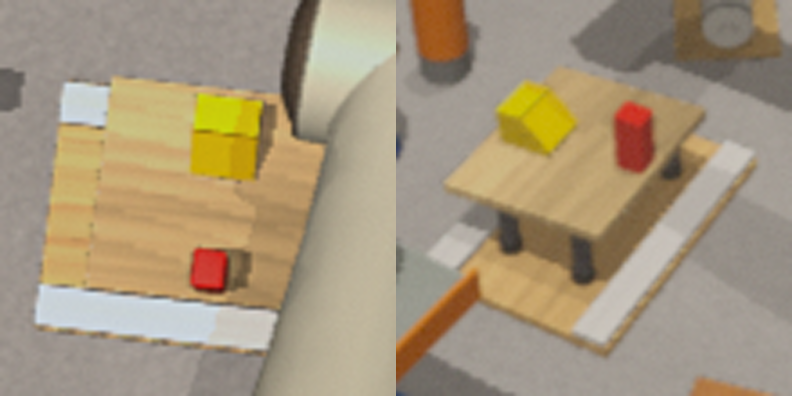

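The chock sits flat, slope to the handle, heel about 103 mm past the grip point: px (302,187.6) top and (263.3,242.7) side. Now the cartridge, gripped 38 mm towards its stub.

Run:
```python
from fit import *
need([582.8,-320,40],-66)
```

```text
shift [  16.2  -15.6 -173.8] turn [  0.2  -0.3 -10. ] pos [ 566.6 -304.4  213.8] t 20.05 j [-0.2  0.4 -0.   0.  -1.1  1.7]
```

{"api": "play_rows", "payload": {"series": [[1.3,-1.3,-6,0.02,-0.02,-0.84],[1.3,-1.3,-6,0.02,-0.02,-0.84],[1.3,-1.3,-6,0.02,-0.02,-0.84],[1.3,-1.3,-6,0.02,-0.02,-0.84],[1.3,-1.3,-6,0.02,-0.02,-0.83],[1.3,-1.3,-6,0.02,-0.02,-0.83],[1.3,-1.3,-6,0.02,-0.03,-0.83],[1.4,-1.3,-6,0.02,-0.03,-0.83],[1.4,-1.3,-6,0.02,-0.03,-0.83],[1.4,-1.3,-6,0.02,-0.03,-0.83],[1.4,-1.3,-6,0,-0.03,-0.83],[1.4,-1.3,-6,0,-0.03,-0.83],[0,0,0,0,0,0],[0,0,0,0,0,0]]}}

```text
clock: 21.22
position: [583.0, -317.5, 143.3]
ee_rot: [0.841, -0.541, 0.003, 0.002]
contact_force: [1.0, 0.9, 0.8]
gripper_width: 85.4
grasp_force: 0.0
```

Run:
```python
from fit import *
need([582.8,-320,40],-66)
```

```text
shift [  -0.2   -2.5 -103.3] turn [ 0.1  0.  -0.1] pos [ 583.  -317.5  143.3] t 21.2167 j [-0.2  0.5 -0.   0.  -1.   0.7]
```

{"api": "play_rows", "payload": {"series": [[0,-2,-25,0.07,0,-0.07],[0,0,-25,0,0,0],[0,0,-25,0,0,0],[0,0,-15,0,0,0],[0,0,-8,0,0,0],[0,0,-5,0,0,0],[0,0,0,0,0,0],[0,0,0,0,0,0]]}}

```text
clock: 21.88
position: [583.8, -320.9, 41.3]
ee_rot: [0.838, -0.546, 0.002, -0.001]
contact_force: [0.4, 0.3, 0.9]
gripper_width: 85.2
grasp_force: 0.0
```

{"api": "play_rows", "payload": {"series": [[0,0,0,0,0,0],[0,0,0,0,0,0],[0,0,0,0,0,0],[0,0,0,0,0,0],[0,0,0,0,0,0],[0,0,0,0,0,0],[0,0,0,0,0,0],[0,0,0,0,0,0]], "gripper": 0}}

```text
clock: 22.55
position: [583.6, -321.0, 41.4]
ee_rot: [0.838, -0.546, 0.002, -0.001]
contact_force: [-0.2, 1.2, 5.0]
gripper_width: 46.3
grasp_force: 62.0
```

{"api": "play_rows", "payload": {"series": [[0,0,10,0,0,0],[0,0,25,0,0,0],[0,0,35,0,0,0],[0,0,35,0,0,0],[0,0,30,0,0,0],[0,0,20,0,0,0],[0,22,5,0,0,-0.4],[0,24,0,0,0,-0.4],[0,24,0,0,0,-0.4],[0,24,0,0,0,-0.4],[0,24,0,0,0,-0.4],[1,24,0,0,0,-0.4],[1,24,0,0,0,-0.4],[1,24,0,0,0,-0.4],[1,24,0,0,0,-0.4],[1,24,0,0,0,-0.4],[1,24,0,0,0,-0.4],[1,24,0,0,0,-0.4],[0,24,0,0,0,-0.3],[0,24,0,0,0,0]]}}

```text
clock: 24.22
position: [589.0, 14.3, 199.1]
ee_rot: [-0.663, 0.748, -0.0, -0.0]
contact_force: [-0.2, -0.4, -3.5]
gripper_width: 46.6
grasp_force: 62.4
```

Run:
```python
from fit import *
need([590.3,13.9,113],-96.3)
s=read_state();print(s['contact_force'],s['wrist_torque'],s['gripper_width'])
t=get_image('top'); b=mask(t,(105,120,60),(125,255,255),(260,150,360,260)); w=mask(t,(5,150,120),(16,255,255),(250,150,360,260)); print(cen(b) if b.any() else 0,cen(w) if w.any() else 0)
```

```text
shift [  1.3  -0.4 -86.1] turn [ 0.  -0.   0.1] pos [589.   14.3 199.1] t 24.2167 j [ 0.3  0.4 -0.2  0.  -1.  -0.4]
[-0.2 -0.4 -3.5] [ 0.1 -0.1 -0. ] 46.573952124886546
(np.float64(309.35852090032154), np.float64(202.64469453376205), 622) (np.float64(295.4), np.float64(224.4), 5)
```

{"api": "play_rows", "payload": {"series": [[1.3,-0.4,-25,0,0,0.1],[0,0,-25,0,0,0],[0,0,-18,0,0,0],[0,0,-8,0,0,0],[0,0,-4,0,0,0],[0,0,0,0,0,0],[0,0,0,0,0,0]]}}

```text
clock: 24.85
position: [592.0, 12.7, 121.0]
ee_rot: [-0.668, 0.744, -0.002, 0.001]
contact_force: [-0.3, -1.2, -1.9]
gripper_width: 46.2
grasp_force: 62.3
```

Run:
```python
from fit import *
need([590.3,13.9,113],-96.3)
t=get_image('top'); s=get_image('side')
b=cen(mask(t,(105,120,60),(125,255,255),(260,150,360,260))); c=cen(mask(s,(105,120,60),(125,255,255),(240,215,330,280))); print(b,c,tri(t,b[:2],s,c[:2]),'stand x of band', )
```

```text
shift [-1.7  1.2 -8. ] turn [ 0.  0. -0.] pos [592.   12.7 121. ] t 24.85 j [ 0.3  0.5 -0.2  0.  -0.9 -0.4]
(np.float64(311.1598513011152), np.float64(204.89405204460965), 538) (np.float64(287.1063829787234), np.float64(228.12765957446808), 47) (array([574.4, -52.8, 145.8]), np.float64(18.696395359780748)) stand x of band
```

{"api": "play_rows", "payload": {"series": [[-1.5,1,-2,0,0,0],[0,0,-2,0,0,0],[0,0,0,0,0,0],[0,0,0,0,0,0]]}}

```text
clock: 25.28
position: [589.8, 13.8, 116.2]
ee_rot: [-0.668, 0.744, -0.001, 0.001]
contact_force: [0.6, -1.0, -3.8]
gripper_width: 46.6
grasp_force: 62.3
```

{"api": "play_rows", "payload": {"series": [[0,0,-1.5,0,0,0],[0,0,0,0,0,0],[0,0,-1,0,0,0],[0,0,0,0,0,0],[0,0,0,0,0,0]]}}

```text
clock: 25.7
position: [589.9, 13.8, 113.6]
ee_rot: [-0.668, 0.744, -0.001, 0.001]
contact_force: [1.3, 0.4, -2.5]
gripper_width: 46.6
grasp_force: 62.3
```

{"api": "play_rows", "payload": {"series": [[0,0,-1,0,0,0],[0,0,0,0,0,0],[0,0,-0.7,0,0,0],[0,0,0,0,0,0],[0,0,0,0,0,0]]}}

```text
clock: 26.12
position: [590.0, 13.8, 113.1]
ee_rot: [-0.668, 0.744, -0.001, 0.001]
contact_force: [-3.2, 1.4, 5.2]
gripper_width: 46.1
grasp_force: 63.3
```

Resting on the deck. Release.

{"api": "play_rows", "payload": {"series": [[0,0,0,0,0,0],[0,0,0,0,0,0],[0,0,0,0,0,0],[0,0,0,0,0,0],[0,0,0,0,0,0],[0,0,0,0,0,0],[0,0,0,0,0,0],[0,0,0,0,0,0]], "gripper": 1}}

```text
clock: 26.78
position: [589.9, 13.7, 111.8]
ee_rot: [-0.668, 0.744, -0.001, 0.001]
contact_force: [-0.4, 0.0, -0.0]
gripper_width: 85.3
grasp_force: 0.0
```

{"api": "play_rows", "payload": {"series": [[0,0,8,0,0,0],[0,0,15,0,0,0],[0,0,30,0,0,0],[0,0,40,0,0,0],[0,0,40,0,0,0],[-20,-20,20,0,0,0],[-36,-15,0,0,0,0],[-36,-15,0,0,0,0],[-36,-15,0,0,0,0],[-30,0,0,0,0,0],[0,0,0,0,0,0],[0,0,0,0,0,0],[0,0,0,0,0,0]]}}

```text
clock: 27.87
position: [432.6, -51.1, 265.9]
ee_rot: [-0.668, 0.744, -0.002, 0.002]
contact_force: [0.8, 0.9, 0.2]
gripper_width: 85.4
grasp_force: 0.0
```

Run:
```python
from fit import *
t,s=handle()
def show(n,d,lo,hi,roi):
    m=mask(d,lo,hi,roi); k,l,st,ce=cv2.connectedComponentsWithStats(m); print(n,[(a.tolist(),c.round(1).tolist()) for a,c in zip(st[1:],ce[1:]) if a[4]>30])
    return [c for a,c in zip(st[1:],ce[1:]) if a[4]>30]
for n,d,r in(('top',t,(250,150,360,260)),('side',s,(230,205,330,290))):
    show(n+' yellow',d,(22,140,60),(35,255,255),r); show(n+' blue',d,(105,120,60),(125,255,255),r); show(n+' orange',d,(9,170,150),(16,255,255),r); show(n+' white',d,(0,0,170),(180,30,255),r)
Q=R.from_euler('z',-6.3,degrees=True); g=np.array([538,-17.5,112])
for y in(-90,0,90): print(y,[np.round(proj(d,g+Q.apply([49.5,y,-8.4])),1) for d in(t,s)])
print(read_state()['clock'],read_state()['contact_force'])
```

```text
handle (np.float64(297.6216216216216), np.float64(224.59459459459458), 111) (np.float64(290.6904761904762), np.float64(247.73809523809524), 168) [538.9 -16.6 111.2] top138: [537.8 -17.5 138. ]
top yellow [([293, 176, 20, 19, 327], [302.3, 185.1])]
top blue [([296, 195, 31, 21, 540], [310.8, 205.0])]
top orange [([283, 194, 8, 8, 43], [286.3, 196.4]), ([282, 203, 7, 9, 46], [284.9, 208.1])]
top white [([256, 173, 15, 12, 145], [263.1, 178.4]), ([344, 183, 10, 11, 98], [348.3, 188.1]), ([264, 193, 18, 16, 214], [272.3, 200.6]), ([290, 196, 7, 15, 67], [293.0, 202.8]), ([326, 200, 11, 15, 112], [331.3, 207.4]), ([250, 229, 56, 16, 588], [276.6, 237.0]), ([319, 237, 19, 8, 99], [327.1, 240.3])]
side yellow [([253, 233, 17, 17, 181], [260.4, 240.4])]
side blue [([272, 227, 21, 20, 213], [282.4, 234.9])]
side orange [([230, 207, 12, 19, 162], [235.5, 216.3]), ([271, 244, 7, 10, 32], [274.3, 249.1])]
side white [([284, 221, 13, 10, 70], [290.5, 224.9]), ([256, 248, 17, 13, 121], [264.3, 253.3]), ([284, 254, 31, 36, 306], [300.2, 274.8]), ([233, 272, 16, 13, 109], [240.7, 277.8])]
-90 [array([337.8, 209.3]), array([291.9, 226.7])]
0 [array([300.6, 205.2]), array([276.1, 244. ])]
90 [array([263.4, 201.2]), array([258.7, 263. ])]
27.9667 [ 0.4  0.2 -0.6]
```

The cartridge spans px 264–337 in the top view, against 263–338 predicted, and the chock hasn't moved. I'll check it is stable and hand in.

Run:
```python
from fit import *
for i in range(8): t=get_image('top')
print(cen(mask(t,(105,120,60),(125,255,255),(260,150,360,260))),cen(mask(t,(22,140,60),(35,255,255),(250,150,360,260))))
print(job_done())
```

```text
(np.float64(310.75324675324674), np.float64(205.02411873840444), 539) (np.float64(302.37993920972644), np.float64(185.15197568389058), 329)
the job is handed in; nothing more can be done
None
```

The job is handed in at about 28 s of the 72 s allowed, with no verdict returned: the last pictures showed the stand square in the channel with its handle on the robot's side, the chock on the low part of the deck with its slope to the handle, and the cartridge at rest where it should touch the chock; while reaching for the chock the gripper briefly touched something, probably the shelf's front edge (about 11 N).

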